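# Put four car relays back in their stock trays

## Robot

A 6-joint arm with a two-finger parallel gripper is mounted at the origin on the work surface. World frame = base frame: x ahead of the robot, y to its left, z up, the work surface at z = 0. Lengths are in m, angles in rad, forces in N, time in s.
With the tool pointing down it reaches from about 0.225 to 0.875 m from the base axis. Payload 3.4 kg.
Tool frame: the origin (TCP) lies midway between the tips of the shut fingers; the grasp point (between the pads) lies 19 mm behind it; x points along the fingers, y is the direction in which the jaws open and shut, and the axes are right-handed (so a half turn about x gives the same grasp; the last joint's range is limited). The gripper opens to 85 mm and grips with 20 to 120 N. Pads are 22 mm wide; open, the fingers measure 114 mm over their backs; the gripper's body (76 mm by 85 mm) begins 54 mm behind the grasp point. The pads swing forward as they close: fully open they stand 13 mm farther back than shut.
Start: joints at [1.196, 0.276, 1.505, -0, 1.361, -0.121], TCP at [0.144, 0.557, 0.231] pointing down, gripper open.
Joint ranges: [-2.89, 2.89], [-0.75, 2.08], [0.22, 2.7], [-1.18, 4.32], [0.11, 2.71], [-2.7, 2.7]. Speed limits (rad/s): [2.57, 2.57, 3.14, 3.14, 3.14, 3.14].

## Interface

Orientations are given as a unit quaternion [w, x, y, z].
In Python, from station import arm, viewer, order gives the robot as it stands.
- The arm moves only by the shell command python3 -m inch 'ROWS'. ROWS is JSON, one flat list of numbers, 7 for each row, row after row: the shift along the tool's x, y, z in m, then the turn, a rotation vector about the tool's x, y, z in rad, then the closure, from 0 (fully open) to 1 (shut). A call has 1 to 8 rows; each row shifts and turns the pose as measured when the row begins, along the tool's axes as they then stand; what a row does not reach is not made up. A row lasts 1/12 s, in which the tool goes at most 41.7 mm and 7.16 degrees, less where a joint would pass 70% of its speed; a pose out of reach is approached as far as the arm can. A call with a gripper value outside its range is refused whole. The fingers move at their own pace and stop on an object; the grip force is fixed at half the most. Time passes only in rows, so rows that do not move let the fingers close. It gives the time, the measured TCP pose, the force and the opening at its end, in the units of the state.
- arm.read_state(): the state, without advancing time (a new reading comes with each control period).
- viewer.camera(name): name is "side" or "top" or "wrist"; returns the picture (480x640x3 uint8, red, green, blue); there is no depth.
- viewer.camera_info(name): a dict with "fx", "fy", "cx", "cy" (pixels), "k1" (the pictures are not rectified: a ray, as slopes to the right and down, at radius r is drawn at 1 + k1 r^2 times it, then the intrinsics apply), "T" (4x4, takes a point from camera to world coordinates); the wrist camera has in their place "tool_from_camera" (4x4, takes a point from camera to tool coordinates, whose origin is the TCP and whose axes are the tool frame's). Camera axes: x right, y up, looking along -z (the intrinsics and any distortion apply to the point x, -y, -z); pixel columns grow to the right and rows downward; lengths in m; the calibration is good to about 2 mm. A picture is of the moment at which its call begins: read the wrist's pose just before it. camera_info takes no time and is no camera call.
- order.close_job(): hands the job in, once; it reports no verdict.
The state is a dict: "time_s": time; "qpos": joint angles; "dq": joint speeds; "effort": joint torques, N m; "ee_pos": TCP position; "eef_rot": TCP orientation; "ft_force": force on the tool from outside, world axes, zero at the start; "wrist_torque": the same for the moment, N m; "width": finger opening in m.
Only numpy, scipy, OpenCV 4.12 (cv2) and the standard library are available. Lean on these libraries where they do the work, as an engineer would, in place of code of your own. Each camera call takes 0.05 s, during which the arm holds its last target. There are 200 camera calls.

## Task

Put the four relays away, each standing upright and flat in the shallow tray made for its shape and size: small square, large square, round and long. The long one is still plugged into the side of the fuse box, under its roof: draw it straight out sideways before lifting it. Leave the glass jar standing where it is.

Things in the scene. Friction and masses are not known exactly. Their poses are not given: they have to be found in the camera images.
- small_relay_center (a point): Small square relay, 30 x 30 x 48 mm high, bright metal cover on a black base, loose, standing on the bench. Point: its centre, 24 mm above its underside; x and y along its sides, z up.
- large_relay_center (a point): Large square relay, 54 x 54 x 50 mm high, bright metal cover on a black base, loose, standing on the bench. Point: its centre, 25 mm above its underside; x and y along its sides, z up.
- round_relay_center (a point): Round relay, an upright can 42 mm in diameter, 50 mm high, bright metal cover on a black base, loose, standing on the bench. Point: its centre, 25 mm above its underside; z up.
- long_relay_center (a point): Long relay, 90 x 30 x 48 mm high, bright metal cover on a black base, loose. Point: its centre, 24 mm above its underside; x along its 90 mm length, y along its 30 mm width, z up. It stands on the bench with its +x end 35 to 44 mm inside the fuse box's slot, so that 46 to 55 mm of its -x end stick out; nothing but friction with the bench holds it.
- fuse_box: Grey fuse box fixed to the bench, 70 (x) x 76 (y) x 57 mm high, small fuses on its roof to 61 mm. Origin: centre of its underside, on the bench. A slot 36 mm wide and 60 mm deep, without floor, opens in its -x face and runs along its x axis, centred in y; the roof's underside is 51 mm above the bench, 3 mm over the long relay. Draw the relay along the box's -x.
- small_tray: Tray for the small square relay: black rim, grey floor, square, inside 50 x 50 mm. Origin: centre of its underside, on the bench; x and y along its sides. Floor 3 mm thick, rim 4 mm thick with its top 8 mm above the bench. Fixed.
- large_tray: Tray for the large square relay: black rim, grey floor, square, inside 74 x 74 mm. Origin: centre of its underside, on the bench; x and y along its sides. Floor 3 mm thick, rim 4 mm thick with its top 8 mm above the bench. Fixed.
- round_tray: Tray for the round relay: black rim, grey floor, round, inside 62 mm across. Origin: centre of its underside, on the bench. Floor 3 mm thick, rim 4 mm thick with its top 8 mm above the bench. Fixed.
- long_tray: Tray for the long relay: black rim, grey floor, oblong, inside 110 mm along its x by 50 mm along its y. Origin: centre of its underside, on the bench; x and y along its sides. Floor 3 mm thick, rim 4 mm thick with its top 8 mm above the bench. Fixed.
- jar_center (a point): Amber glass jar with a black cap, 48 mm in diameter, 60 mm high, loose among the relays; to be left alone. Point: its centre, 30 mm above its underside.
There are look-alikes about, which are no part of the job. Leave any pink or red look-alike of the part that bears large_relay_center alone.

How it is judged:
By the outcome, as a careful person would: the job done as asked, in the order asked, and still so for the second after the job is handed in, with the robot touching nothing.
It also fails if it takes over 112 s, if anything falls off the work surface, if the arm or the gripper's body presses on something with over 40 N, if the wrist force passes 120 N, or if a joint passes its speed limit or range.

## Working session

There is one attempt and no reset: what is moved stays moved. The work goes in short steps, Python scripts to look and compute and a shell command to move; the robot and the scene stay as the last step left them, time stands still between calls to the robot, and variables do not carry over. Pictures are saved under pics/ and viewed, about 12 in all and at most 16, crops included, and the job is handed in when it is done.

```bash
mkdir -p pics; python3 - <<'E'
from station import arm, viewer
import cv2,json
for n in ("top","side"):
    cv2.imwrite(f"pics/{n}0.png",viewer.camera(n)[:,:,::-1])
for n in ("top","side","wrist"):
    print(n,{k:(v.tolist() if hasattr(v,'tolist') else v) for k,v in viewer.camera_info(n).items()})
print(arm.read_state())
E
ls
```

```text
top {'fx': 455.0128516489556, 'fy': 455.0128516489556, 'cx': 318.5263312321071, 'cy': 237.80155528550702, 'k1': 0.025314428253876014, 'T': [[-0.011302500086331688, 0.9713147209775618, -0.23752887467438566, 0.21780704717882307], [-0.9999338095990804, -0.011490122259540601, 0.0005945680203700976, 0.02899322861849153], [-0.002151723139371811, 0.23751987264804256, 0.9713802963745914, 1.1295405380317298], [0.0, 0.0, 0.0, 1.0]]}
side {'fx': 434.70421665804224, 'fy': 434.70421665804224, 'cx': 319.54215550546996, 'cy': 230.63000771153185, 'k1': -0.03413264303107059, 'T': [[0.912437914090019, 0.2599263598572868, -0.3160622413107828, 0.16457785222673055], [-0.40902551702466516, 0.5557842878251348, -0.7237416333398355, -0.632676908522773], [-0.012457100535861248, 0.7896468279288203, 0.6134351699961387, 0.6183454222156715], [0.0, 0.0, 0.0, 1.0]]}
wrist {'fx': 340.7829412642372, 'fy': 340.7829412642372, 'cx': 316.35319039293597, 'cy': 234.69615815974356, 'k1': -0.03559271433650841, 'tool_from_camera': [[-0.0013355621725894308, 0.2966200351484439, -0.954994644499234, -0.14379092683374017], [0.9999
[... 176 characters left out ...]
 [0.0, 0.0, 0.0, 1.0]]}
{'time_s': 0.1, 'qpos': array([ 1.19601482e+00,  2.76574370e-01,  1.50598899e+00,  4.76516859e-06,
        1.36070485e+00, -1.20964012e-01]), 'dq': array([ 9.84844622e-05, -6.19549059e-05, -1.95909060e-03, -1.35121283e-03,
       -4.48519856e-04,  9.77945790e-04]), 'effort': array([ 1.59248215e-03, -4.17702627e+01, -2.46406066e+01, -1.56341403e-04,
        5.94732701e-03,  3.28105637e-05]), 'ee_pos': array([0.14419736, 0.55615159, 0.2305089 ]), 'eef_rot': array([ 0.70127292,  0.08892378,  0.70156679, -0.09007155]), 'ft_force': array([0.06634267, 0.53477082, 0.63251003]), 'wrist_torque': array([ 0.01448956,  0.00792777, -0.0007224 ]), 'width': 0.08552361059537984}
pics
```

View pics/top0.png

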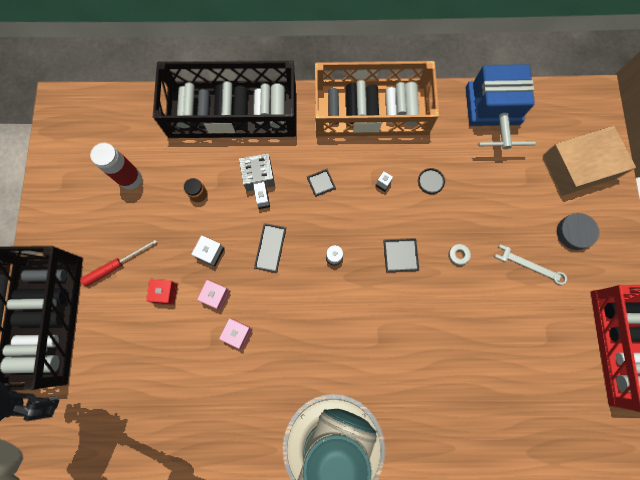

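View pics/side0.png

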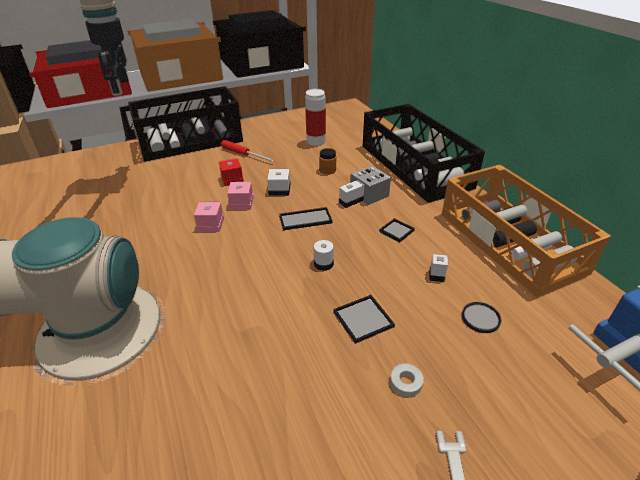

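The top view shows white relays: large square (208,250), small (384,181), round can (335,256) and long (262,193) in the fuse box at (257,170). Trays are small (321,182), round (431,181), long (271,248) and large (401,255). The jar is at (194,188). Things that could be taken for the large relay are the red cube (161,292) and pink cubes (212,295) and (235,333). The ring at (460,254) could be taken for the round relay or its tray. I choose the white-and-black ones; next I'll measure and take a close crop.

```bash
cat > h.py <<'E'
import numpy as np, cv2
from scipy.spatial.transform import Rotation as R
from station import arm, viewer
def cam(n, st=None):
    c=viewer.camera_info(n)
    K=np.array([[c['fx'],0,c['cx']],[0,c['fy'],c['cy']],[0,0,1.]])
    if n=='wrist':
        st=st or arm.read_state(); q=np.array(st['eef_rot'])
        M=np.eye(4); M[:3,:3]=R.from_quat(q[[1,2,3,0]]).as_matrix(); M[:3,3]=st['ee_pos']
        T=M@np.array(c['tool_from_camera'])
    else: T=np.array(c['T'])
    return K,c['k1'],T
def undist(uv,K,k1):
    s=(np.atleast_2d(uv).astype(float)-K[:2,2])/K[[0,1],[0,1]]; u=s.copy()
    for _ in range(8): u=s/(1+k1*(u**2).sum(1,keepdims=True))
    return u
def plane(uv,z,C):
    K,k1,T=C; u=undist(uv,K,k1)
    d=np.c_[u[:,0],-u[:,1],-np.ones(len(u))]@T[:3,:3].T; o=T[:3,3]
    return (o+d*((z-o[2])/d[:,2])[:,None])[:,:2]
def pix(P,C):
    K,k1,T=C; p=(np.atleast_2d(P)-T[:3,3])@T[:3,:3]
    s=np.c_[p[:,0],-p[:,1]]/(-p[:,2:]); s=s*(1+k1*(s**2).sum(1,keepdims=True))
    return s*K[[0,1],[0,1]]+K[:2,2]
def rect(ct,z,C):
    """min-area rect of a contour cast on the plane z: centre, sides mm, angle of long side deg"""
    w=plane(ct.reshape(-1,2),z,C); r=cv2.minAreaRect((w*1000).astype(np.float32))
    b=cv2.boxPoints(r); e=[b[1]-b[0],b[2]-b[1]]; e=max(e,key=np.linalg.norm)
    return np.round(r[0],1),np.round(sorted(r[1]),1),round(float(np.degrees(np.arctan2(e[1],e[0]))),1)
E
python3 - <<'E'
from h import *
C=cam('top'); im=cv2.imread('pics/top0.png'); hsv=cv2.cvtColor(im,cv2.COLOR_BGR2HSV)
S,V=hsv[...,1].astype(int),hsv[...,2].astype(int)
wh=((S<40)&(V>190)).astype(np.uint8); gr=((S<50)&(V>110)&(V<=190)).astype(np.uint8); bl=(V<75).astype(np.uint8)
for nm,m,zs in (('white',wh,(.048,.05)),('grey',gr,(.003,)),('black',bl,(.008,))):
    cs,_=cv2.findContours(m,cv2.RETR_EXTERNAL,cv2.CHAIN_APPROX_NONE)
    for c in cs:
        x,y,w,h=cv2.boundingRect(c)
        if w*h>80 and 140<x<480 and 145<y<350: print(nm,(x+w//2,y+h//2),w,h,[rect(c,z,C) for z in zs])
cv2.imwrite('pics/c1.png',cv2.resize(im[140:360,150:480],None,fx=2.4,fy=2.4,interpolation=cv2.INTER_CUBIC))
E
```

```text
white (243, 329) 10 10 [(array([266.7, 211. ]), array([14.1, 23.3]), 63.6), (array([266.6, 210.7]), array([14.1, 23.2]), 63.6)]
white (335, 253) 16 17 [(array([443.9, -10. ]), array([36.4, 39.7]), -0.9), (array([443.5,  -9.9]), array([36.4, 39.6]), -0.9)]
white (460, 254) 20 20 [(array([ 439.3, -312.2]), array([45.7, 47.2]), -4.6), (array([ 438.9, -311.6]), array([45.6, 47.1]), -4.6)]
white (399, 255) 27 27 [(array([ 437.1, -166.5]), array([60.5, 64.6]), 2.0), (array([ 436.7, -166.1]), array([60.3, 64.5]), 2.0)]
white (206, 249) 28 27 [(array([458.3, 303.5]), array([51.9, 52.6]), -25.2), (array([457.9, 303. ]), array([51.8, 52.5]), -25.2)]
white (270, 248) 26 43 [(array([459.7, 147.5]), array([ 45.2, 100.7]), -11.1), (array([459.3, 147.3]), array([ 45.1, 100.5]), -11.1)]
white (261, 192) 14 21 [(array([601.6, 173.7]), array([27.4, 51.7]), 10.6), (array([600.9, 173.4]), array([27.3, 51.6]), 10.6)]
white (321, 183) 23 20 [(array([626.5,  21. ]), array([41.7, 44.5]), -68.2), (array([625.7,  21.1]), array([41.6, 44.4]), -68.2)]
white (385, 178) 15 13 [(array([ 636.2, -141.2]), array([27.
[... 1027 characters left out ...]
47.4)]
black (401, 255) 35 33 [(array([ 445.4, -177.5]), array([80.5, 81.6]), -87.7)]
black (260, 245) 6 21 [(array([475.2, 176.4]), array([ 3.7, 52.5]), -12.6)]
black (198, 195) 17 14 [(array([606.7, 335.4]), array([24.9, 42.6]), -55.2)]
black (382, 188) 13 8 [(array([ 624.3, -137.4]), array([15.4, 31.6]), 79.2)]
black (431, 187) 26 13 [(array([ 622.5, -263.4]), array([29.9, 65.5]), 81.6)]
black (193, 187) 18 17 [(array([632.5, 354.5]), array([42.4, 46.3]), 27.7)]
black (270, 184) 10 12 [(array([639.7, 154.7]), array([22.8, 26.7]), -71.0)]
black (321, 183) 29 26 [(array([640.6,  21. ]), array([57.1, 57.6]), 22.2)]
black (432, 174) 24 10 [(array([ 664.5, -270.7]), array([21.8, 60.3]), 81.2)]
```

View pics/c1.png

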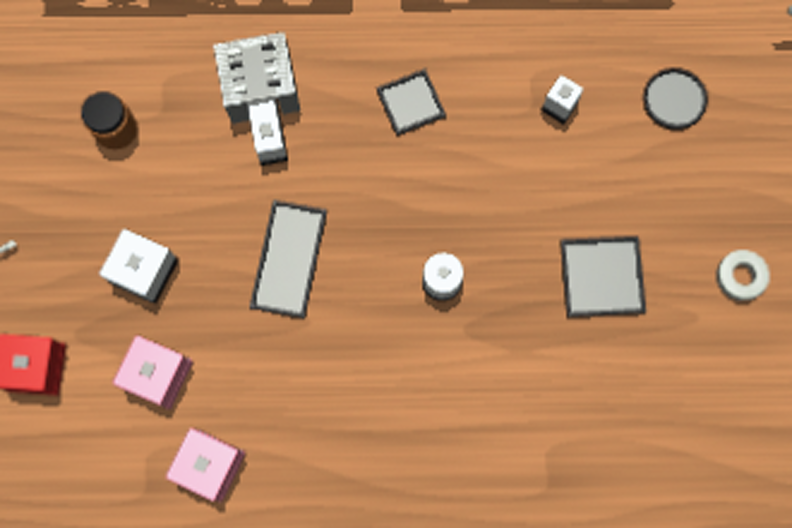

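The crop confirms the choice: the wanted relays have white covers on black bases, and the look-alikes are red or pink. Trays and the fuse box are clear. Next I'll refine the trays and cross-check everything in the side view.

```bash
python3 - <<'E'
from h import *
E={'large':(458,303,.05),'small':(636,-141,.048),'round':(444,-10,.05),'long':(601,174,.048),
'Tlarge':(445,-178,.008),'Tsmall':(640,21,.008),'Tround':(644,-267,.008),'Tlong':(467,151,.008),'box':(660,185,.057),'jar':(620,345,.06)}
for n in ('top','side'):
    C=cam(n); im=cv2.imread(f'pics/{n}0.png'); hsv=cv2.cvtColor(im,cv2.COLOR_BGR2HSV)
    S,V=hsv[...,1].astype(int),hsv[...,2].astype(int)
    wh=((S<40)&(V>(190 if n=='top' else 175))).astype(np.uint8); tr=((S<60)|(V<75)).astype(np.uint8)
    for k,(x,y,z) in E.items():
        p=pix([x/1000,y/1000,z],C)[0]
        best=None
        for c in cv2.findContours(tr if k[0]=='T' else wh,cv2.RETR_EXTERNAL,cv2.CHAIN_APPROX_NONE)[0]:
            if cv2.contourArea(c)>60:
                d=cv2.pointPolygonTest(c,tuple(map(float,p)),True)
                if best is None or d>best[0]: best=(d,c)
        zz={'T':.006}.get(k[0],z)
        print(n,k,p.round(),round(best[0],1),*rect(best[1],zz,C))
E
```

```text
top large [205. 249.] 9.6 [457.9 303. ] [51.8 52.5] -25.2
top small [385. 178.] 4.2 [ 636.2 -141.2] [27.4 27.8] 53.4
top round [335. 253.] 6.8 [443.5  -9.9] [36.4 39.6] -0.9
top long [260. 192.] 4.9 [601.6 173.7] [27.4 51.7] 10.6
top Tlarge [401. 255.] 14.9 [ 445.8 -177.9] [80.8 81.7] -88.0
top Tsmall [321. 183.] 9.6 [642.1  20.7] [58.2 58.9] 22.2
top Tround [431. 180.] 10.8 [ 642.2 -267.6] [66.6 67.9] 89.2
top Tlong [270. 248.] 10.4 [468.9 151.2] [ 58.6 117.8] -11.2
top box [255. 169.] 1.8 [662.9 185. ] [67.8 74.2] -79.5
top jar [191. 184.] -51.9 [661.6 184.6] [67.6 74. ] -79.5
side large [278. 173.] 4.4 [457.7 300. ] [50.4 51.9] -25.4
side small [439. 258.] 3.3 [ 635.8 -143.5] [27.1 28.6] 54.2
side round [323. 245.] 5.4 [443.  -11.4] [36.9 38.1] 65.0
side long [350. 185.] 2.5 [601.6 170.9] [27.5 52. ] 11.3
side Tlarge [362. 316.] 16.8 [ 446.5 -179.4] [84.9 86. ] -88.0
side Tsmall [395. 228.] 8.0 [641.6  18.4] [61.3 64.2] 23.6
side Tround [481. 315.] 11.6 [ 642.1 -269.1] [66.3 74.3] 36.4
side Tlong [304. 217.] 6.1 [469.1 148.4] [ 66.8 118.7] -11.7
side box [369. 175.] -12.1 [594.7 158.3] [27.1 51.2] 11.3
side jar [328. 150.] -38.3 [592.4 154. ] [27.  50.9] 11.3
```

```bash
cat > go.py <<'E'
import sys
from h import *
# go.py x y z(mm) jawyaw(deg, mod 180): turn about tool x, then shift in tool axes after that turn
x,y,z,yaw=map(float,sys.argv[1:5]); s=arm.read_state(); q=np.array(s['eef_rot'])
M=R.from_quat(q[[1,2,3,0]]).as_matrix()
cur=np.degrees(np.arctan2(M[1,1],M[0,1]))
d=(yaw-cur+90)%180-90          # world yaw change; tool x is down
tx=-np.radians(d)
M2=M@R.from_rotvec([tx,0,0]).as_matrix()
e=np.array([x,y,z])/1000-s['ee_pos']
print('t',s['time_s'],'pos',(s['ee_pos']*1000).round(1),'jaw',cur.round(1),'w',round(s['width']*1000,1),'F',s['ft_force'].round(1),'tilt',np.degrees(np.arccos(-M[2,0])).round(2))
print('q',s['qpos'].round(2),'| turn x',round(tx,3),'(%.1f deg)'%d,'shift after turn mm',(M2.T@e*1000).round(1))
E
python3 go.py 636 -142 120 53.8; python3 go.py 636 -142 120 -36.2
```

```text
t 0.1 pos [144.2 556.2 230.5] jaw 75.5 w 85.5 F [0.1 0.5 0.6] tilt 0.1
q [ 1.2   0.28  1.51  0.    1.36 -0.12] | turn x 0.378 (-21.7 deg) shift after turn mm [ 111.3 -272.7  809.2]
t 0.1 pos [144.2 556.2 230.5] jaw 75.5 w 85.5 F [0.1 0.5 0.6] tilt 0.1
q [ 1.2   0.28  1.51  0.    1.36 -0.12] | turn x -1.193 (68.3 deg) shift after turn mm [ 111.3 -809.2 -272.7]
```

```bash
python3 -m inch '[0,0,0,0.124,0,0,0, 0,0,0,0.124,0,0,0, 0,0,0,0.124,0,0,0, 0,-0.0128,0.038,0,0,0,0, 0,-0.0128,0.038,0,0,0,0, 0,-0.0128,0.038,0,0,0,0, 0,-0.0128,0.038,0,0,0,0, 0,-0.0128,0.038,0,0,0,0]'; python3 go.py 636 -142 120 53.8
```

```text
time_s: 0.77
ee_pos: [0.2573, 0.3915, 0.2252]
eef_rot: [0.671, 0.216, 0.674, -0.22]
ft_force: [0.8, 0.3, -0.1]
width: 0.0854
t 0.7667 pos [257.3 391.5 225.2] jaw 54.1 w 85.4 F [ 0.8  0.3 -0.1] tilt 0.42
q [ 0.84  0.12  1.72  0.    1.3  -0.11] | turn x 0.006 (-0.3 deg) shift after turn mm [ 105.1 -206.2  620.9]
```

```bash
python3 -m inch '[0.004,-0.0128,0.038,0,0,0,0, 0.004,-0.0128,0.038,0,0,0,0, 0.004,-0.0128,0.038,0,0,0,0, 0.004,-0.0128,0.038,0,0,0,0, 0.004,-0.0128,0.038,0,0,0,0, 0.004,-0.0128,0.038,0,0,0,0, 0.004,-0.0128,0.038,0,0,0,0, 0.004,-0.0128,0.038,0,0,0,0]'; python3 -m inch '[0.006,-0.0125,0.038,0,0,0,0, 0.006,-0.0125,0.038,0,0,0,0, 0.006,-0.0125,0.038,0,0,0,0, 0.006,-0.0125,0.038,0,0,0,0, 0.006,-0.0125,0.038,0,0,0,0, 0.006,-0.0125,0.038,0,0,0,0, 0.006,-0.0125,0.038,0,0,0,0, 0,0,0,0,0,0,0]' >/dev/null; python3 go.py 636 -142 120 53.8
```

```text
time_s: 1.43
ee_pos: [0.4461, 0.1185, 0.1917]
eef_rot: [0.671, 0.215, 0.675, -0.218]
ft_force: [-0.2, 0.9, 0.8]
width: 0.0853
t 2.1 pos [ 615.2 -124.3  143.8] jaw 53.8 w 85.7 F [0.4 1.3 0.7] tilt 0.44
q [-0.31  0.41  1.52 -0.01  1.21 -1.24] | turn x -0.0 (0.0 deg) shift after turn mm [23.7 -1.8 27.3]
```

```bash
python3 -m inch '[0.012,-0.001,0.0137,0,0,0,0, 0.012,-0.001,0.0137,0,0,0,0, 0,0,0,0,0,0,0]'>/dev/null; python3 go.py 636 -142 8 53.8; cat > wr.py <<'E'
import sys
from h import *
C=cam('wrist'); im=viewer.camera('wrist')[:,:,::-1].copy(); cv2.imwrite(f'pics/{sys.argv[1]}.png',im)
hsv=cv2.cvtColor(im,cv2.COLOR_BGR2HSV); S,V=hsv[...,1].astype(int),hsv[...,2].astype(int)
z=float(sys.argv[2])
for c in cv2.findContours(((S<40)&(V>170)).astype(np.uint8),cv2.RETR_EXTERNAL,cv2.CHAIN_APPROX_NONE)[0]:
    if cv2.contourArea(c)>800: print(cv2.boundingRect(c),*rect(c,z,C))
E
python3 wr.py w1 .048
```

```text
t 2.35 pos [ 636.8 -145.9  116.5] jaw 53.5 w 85.5 F [-0.5  0.2 -0.4] tilt 0.56
q [-0.33  0.47  1.49 -0.01  1.19 -1.26] | turn x -0.005 (0.3 deg) shift after turn mm [108.4   3.6  -2.3]
```

View pics/w1.png

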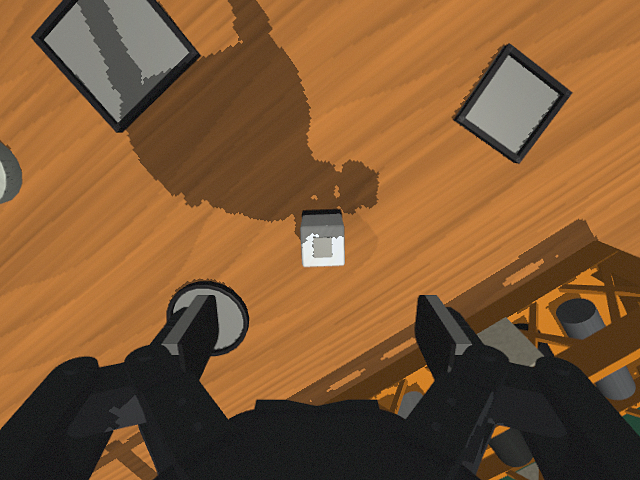

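The wrist view shows the small relay centred between the jaws. Its top is at pixels (302..345, 232..267) and aligned with them, with no neighbours in the finger paths.

```bash
python3 - <<'E'
from h import *
print(plane([[323,250]],.048,cam('wrist'))*1000)
E
python3 -m inch '[0.036,0.0012,-0.0008,0,0,0,0, 0.036,0.0012,-0.0008,0,0,0,0, 0.03,0.0012,-0.0008,0,0,0,0, 0,0,0,0,0,0,0]'>/dev/null; python3 go.py 636 -142 8 53.8
```

```text
[[ 639.87193489 -141.78589019]]
t 2.7333 pos [ 635.9 -138.7   17.6] jaw 53.6 w 84.9 F [-1.2  0.2 -1.4] tilt 0.3
q [-0.32  0.56  1.61 -0.01  0.97 -1.25] | turn x -0.004 (0.2 deg) shift after turn mm [ 9.6 -2.5  2. ]
```

```bash
python3 -m inch '[0.0096,-0.0025,0.002,0,0,0,0, 0,0,0,0,0,0,1, 0,0,0,0,0,0,1, 0,0,0,0,0,0,1, 0,0,0,0,0,0,1, 0,0,0,0,0,0,1, 0,0,0,0,0,0,1, 0,0,0,0,0,0,1]'; python3 go.py 642 19.6 100 22.5;python3 go.py 642 19.6 100 112.5
```

```text
time_s: 3.4
ee_pos: [0.6397, -0.1415, 0.0177]
eef_rot: [0.675, 0.219, 0.668, -0.222]
ft_force: [-0.5, 0.4, 0.3]
width: 0.029
t 3.4 pos [ 639.7 -141.5   17.7] jaw 53.7 w 29.0 F [-0.5  0.4  0.3] tilt 0.61
q [-0.32  0.56  1.61 -0.01  0.96 -1.26] | turn x 0.544 (-31.2 deg) shift after turn mm [ -83.4   64.1 -147.2]
t 3.4 pos [ 639.7 -141.5   17.7] jaw 53.7 w 29.0 F [-0.5  0.4  0.3] tilt 0.61
q [-0.32  0.56  1.61 -0.01  0.96 -1.26] | turn x -1.026 (58.8 deg) shift after turn mm [-83.4 147.2  64.1]
```

```bash
python3 -m inch '[-0.008,0,0,0,0,0,1, -0.016,0,0,0.109,0,0,1, -0.016,0,0,0.109,0,0,1, -0.016,0,0,0.109,0,0,1, -0.016,0,0,0.109,0,0,1, -0.016,0,0,0.109,0,0,1, 0,0.015,-0.035,0,0,0,1, 0,0.015,-0.035,0,0,0,1]'; python3 go.py 642 19.6 60 22.5
```

```text
time_s: 4.07
ee_pos: [0.6429, -0.0714, 0.113]
eef_rot: [0.586, 0.403, 0.575, -0.405]
ft_force: [-0.4, 1.8, -1.0]
width: 0.029
t 4.0667 pos [642.9 -71.4 113. ] jaw 20.3 w 29.0 F [-0.4  1.8 -1. ] tilt 0.89
q [-0.21  0.46  1.53 -0.01  1.14 -0.56] | turn x -0.038 (2.2 deg) shift after turn mm [ 51.9  33.7 -85.1]
```

```bash
python3 - <<'E'
t=open('go.py').read()
t=t.replace("e=np.array","""c=np.cross([0,0,-1.],M[:,0]);ang=-c  # world rotation bringing tool x back to straight down
fix=M.T@ang
e=np.array""")+"print('tilt fix rotvec y,z',fix[1:].round(4))\n"
open('go.py','w').write(t)
E
python3 -m inch '[0.004,0.0110,-0.028,-0.013,0,0,1, 0.004,0.0110,-0.028,-0.013,0,0,1, 0.004,0.0110,-0.028,-0.013,0,0,1, 0,0,0,0,0,0,1, 0,0,0,0,0,0,1]'>/dev/null; python3 go.py 642 19.6 22 22.5
```

```text
t 4.4833 pos [644.9  28.8 105. ] jaw 22.8 w 29.6 F [-0.6 -1.1  0.3] tilt 1.14
q [-0.06  0.46  1.55 -0.01  1.12 -0.45] | turn x 0.006 (-0.3 deg) shift after turn mm [83.  -7.3  6.1]
tilt fix rotvec y,z [ 0.0152 -0.0129]
```

```bash
python3 -m inch '[0.02,-0.0037,0.003,0,0.008,-0.0065,1, 0.02,-0.0036,0.003,0,0.008,-0.0065,1, 0.02,0,0,0,0,0,1, 0,0,0,0,0,0,1, 0,0,0,0,0,0,1]'>/dev/null; python3 go.py 642 19.6 21 22.5
```

```text
t 4.9 pos [643.8  17.1  47.7] jaw 22.8 w 29.4 F [ 0.5 -0.1  0.3] tilt 0.36
q [-0.08  0.52  1.61 -0.    1.01 -0.48] | turn x 0.006 (-0.3 deg) shift after turn mm [26.6 -0.9 -3.1]
tilt fix rotvec y,z [ 0.0032 -0.0054]
```

```bash
python3 -m inch '[0.01,-0.0004,-0.001,0,0.0016,-0.0027,1, 0.01,-0.0004,-0.001,0,0.0016,-0.0027,1, 0.006,0,-0.001,0,0,0,1, 0,0,0,0,0,0,1, 0,0,0,0,0,0,1]'>/dev/null; python3 go.py 642 19.6 21 22.5
```

```text
t 5.3167 pos [644.2  17.6  22.8] jaw 22.7 w 29.6 F [-0.4  0.2 -0.2] tilt 0.27
q [-0.08  0.54  1.63 -0.    0.96 -0.48] | turn x 0.003 (-0.2 deg) shift after turn mm [ 1.8 -1.2 -2.7]
tilt fix rotvec y,z [ 0.0026 -0.004 ]
```

```bash
python3 -m inch '[0.002,-0.001,-0.002,0,0.002,-0.004,1, 0.002,0,0,0,0,0,1, 0,0,0,0,0,0,1, 0,0,0,0,0,0,0.5, 0,0,0,0,0,0,0.3, 0,0,0,0,0,0,0, 0,0,0,0,0,0,0, 0,0,0,0,0,0,0]'>/dev/null; python3 go.py 642 19.6 21 22.5; python3 -m inch '[-0.016,0,0,0,0,0,0, -0.03,0,0,0,0,0,0, -0.03,0,0,0,0,0,0, -0.03,0,0,0,0,0,0, 0,0,0,0,0,0,0]'; python3 go.py 458 301.5 125 64.7;  python3 wr.py w2 .051
```

```text
t 5.9833 pos [643.8  19.7  20.5] jaw 22.7 w 85.4 F [-0.2  0.1  0.8] tilt 0.22
q [-0.08  0.55  1.63 -0.    0.96 -0.47] | turn x 0.004 (-0.2 deg) shift after turn mm [-0.5 -1.7 -0.6]
tilt fix rotvec y,z [ 0.0021 -0.0031]
time_s: 6.4
ee_pos: [0.6417, 0.0197, 0.128]
eef_rot: [0.588, 0.391, 0.59, -0.392]
ft_force: [0.4, -0.1, 0.1]
width: 0.0853
t 6.4 pos [641.7  19.7 128. ] jaw 22.7 w 85.3 F [ 0.4 -0.1  0.1] tilt 0.18
q [-0.08  0.44  1.51 -0.    1.19 -0.47] | turn x -0.733 (42.0 deg) shift after turn mm [   3.5  176.2 -286.5]
tilt fix rotvec y,z [-0.001  0.003]
(0, 144, 56, 58) [446.9  -6.7] [34.7 37.8] 4.0
(391, 8, 127, 79) [669.6 170.5] [40.5 71.2] 11.0
```

View pics/w2.png

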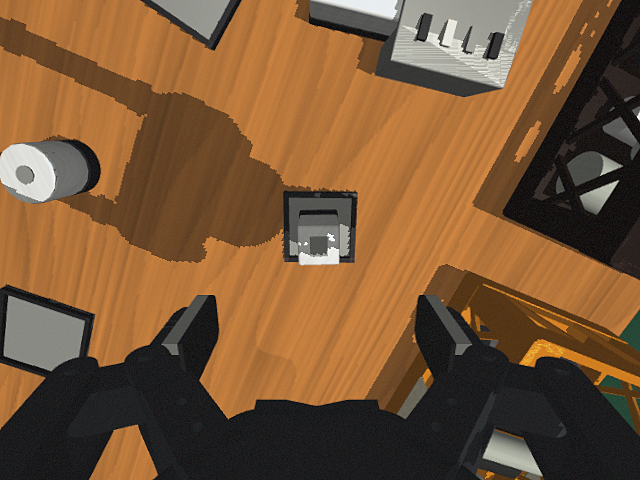

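The small relay stands upright inside its tray: rim (284..357, 191..264), base inside it. Now the large relay.

```bash
python3 -m inch '[0,0,0,-0.122,0,0,0, 0,0,0,-0.122,0,0,0, 0,0,0,-0.122,0,0,0, 0,0,0,-0.122,0,0,0, 0,0,0,-0.122,0,0,0, 0,0,0,-0.122,0,0,0, 0,0.0195,-0.0318,0,0,0,0, 0,0.0195,-0.0318,0,0,0,0]'>/dev/null; python3 -m inch '[0,0.0195,-0.0318,0,0,0,0, 0,0.0195,-0.0318,0,0,0,0, 0,0.0195,-0.0318,0,0,0,0, 0,0.0195,-0.0318,0,0,0,0, 0,0.0195,-0.0318,0,0,0,0, 0,0.018,-0.030,0,0,0,0, 0,0,0,0,0,0,0, 0,0,0,0,0,0,0]'>/dev/null;  python3 go.py 458 301.5 65 64.7
```

```text
t 7.7833 pos [456.6 269.4 110.9] jaw 65.8 w 85.5 F [0.5 0.2 0. ] tilt 1.71
q [ 0.4   0.32  1.76  0.01  1.09 -0.76] | turn x 0.019 (-1.1 deg) shift after turn mm [ 45.7  30.4 -11.4]
tilt fix rotvec y,z [-0.0251  0.016 ]
```

```bash
python3 -m inch '[0.004,0.015,-0.006,0.01,-0.012,0.008,0, 0.004,0.015,-0.006,0.009,-0.012,0.008,0, 0,0,0,0,0,0,0, 0,0,0,0,0,0,0]'>/dev/null; python3 go.py 458 301.5 65 64.7; python3 wr.py w3 .05
```

```text
t 8.1167 pos [457.6 300.   99.9] jaw 64.6 w 85.4 F [ 0.2 -0.4  0.5] tilt 0.27
q [ 0.45  0.34  1.76 -0.    1.04 -0.67] | turn x -0.001 (0.1 deg) shift after turn mm [34.9  1.6 -0.3]
tilt fix rotvec y,z [-0.0017  0.0044]
(281, 242, 85, 56) [466.8 300.7] [36.4 52. ] 65.9
```

View pics/w3.png

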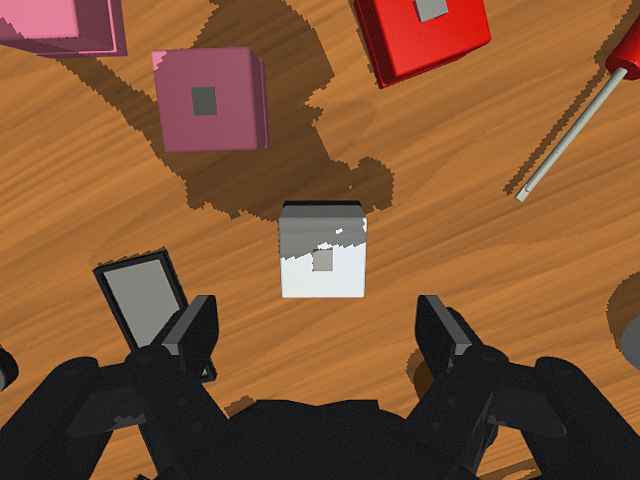

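The white large relay is centred between the jaws: top at (281..366, 218..298), knob at (322,260). The pink and red look-alikes are well clear.

```bash
python3 - <<'E'
from h import *
print(plane([[322,260]],.05,cam('wrist'))*1000)
E
python3 -m inch '[0.025,0.001,0,0,-0.001,0.002,0, 0.025,0.001,0,0,0,0.002,0, 0.025,0,0,0,0,0,0, 0.01,0,0,0,0,0,0, 0,0,0,0,0,0,0, 0,0,0,0,0,0,0]'>/dev/null; python3 go.py 458 301.5 8 64.7
```

```text
[[460.59405557 303.02992627]]
t 8.6667 pos [463.9 295.4  13.2] jaw 64.2 w 85.2 F [ 0.7 -0.4  0.8] tilt 0.16
q [ 0.44  0.45  1.86 -0.    0.84 -0.68] | turn x -0.009 (0.5 deg) shift after turn mm [ 5.2  3.  -7.9]
tilt fix rotvec y,z [ 0.0027 -0.0007]
```

```bash
python3 -m inch '[0.003,0.003,-0.004,-0.009,0,0,0, 0.002,0.001,-0.003,0,0,0,0, 0,0,0,0,0,0,0]'>/dev/null; python3 go.py 459 302 8 64.7; python3 -m inch '[0,0,0,0,0,0,1, 0,0,0,0,0,0,1, 0,0,0,0,0,0,1, 0,0,0,0,0,0,1, 0,0,0,0,0,0,1, 0,0,0,0,0,0,1]'>/dev/null; python3 go.py 459 302 8 64.7;python3 go.py 446 -178.6 110 92
```

```text
t 8.9167 pos [461.1 301.5   9.7] jaw 64.6 w 85.5 F [ 0.4 -0.3  0.1] tilt 0.3
q [ 0.45  0.45  1.86 -0.    0.82 -0.67] | turn x -0.001 (0.1 deg) shift after turn mm [ 1.7 -0.5 -2.1]
tilt fix rotvec y,z [ 0.0045 -0.0027]
t 9.4167 pos [462.4 302.9  12.5] jaw 64.7 w 53.5 F [-0.7 -0.8 -1.1] tilt 0.62
q [ 0.46  0.45  1.86 -0.    0.82 -0.67] | turn x 0.001 (-0.0 deg) shift after turn mm [ 4.5 -2.3 -2.7]
tilt fix rotvec y,z [ 0.0082 -0.0069]
t 9.4167 pos [462.4 302.9  12.5] jaw 64.7 w 53.5 F [-0.7 -0.8 -1.1] tilt 0.62
q [ 0.46  0.45  1.86 -0.    0.82 -0.67] | turn x -0.476 (27.3 deg) shift after turn mm [ -99.  -480.4  -32.1]
tilt fix rotvec y,z [ 0.0082 -0.0069]
```

```bash
python3 -m inch '[-0.02,0,0,0,0,0,1, -0.02,0,0,-0.095,0,0,1, -0.02,0,0,-0.095,0,0,1, -0.02,0,0,-0.095,0,0,1, -0.02,0,0,-0.095,0,0,1, 0,-0.02,0,-0.095,0,0,1, 0,-0.036,-0.0024,0,0,0,1, 0,-0.036,-0.0024,0,0,0,1]'>/dev/null; python3 go.py 446 -178.6 110 92
```

```text
t 10.0833 pos [459.5 213.6 115.1] jaw 93.8 w 53.4 F [ 1.6  0.  -2.1] tilt 0.57
q [ 0.3   0.27  1.83  0.    1.03 -1.34] | turn x 0.032 (-1.8 deg) shift after turn mm [   3.1 -391.6  -27.2]
tilt fix rotvec y,z [ 0.0092 -0.004 ]
```

```bash
python3 -m inch '[0,-0.036,-0.0024,0.004,0.001,0,1, 0,-0.036,-0.0024,0.004,0.001,0,1, 0,-0.036,-0.0024,0.004,0.001,0,1, 0,-0.036,-0.0024,0.004,0.001,0,1, 0,-0.036,-0.0024,0.004,0.001,0,1, 0,-0.036,-0.0024,0.004,0.001,0,1, 0,-0.036,-0.0024,0.004,0.001,0,1, 0,-0.036,-0.0024,0.004,0.001,0,1]'>/dev/null; python3 go.py 446 -178.6 60 92
```

```text
t 10.75 pos [452.5 -86.4 113.8] jaw 92.2 w 53.2 F [ 1.   0.8 -1.1] tilt 0.3
q [-0.34  0.21  1.92  0.01  1.01 -1.96] | turn x 0.004 (-0.2 deg) shift after turn mm [ 53.4 -92.2  -9.8]
tilt fix rotvec y,z [ 0.0023 -0.0046]
```

```bash
python3 -m inch '[0.005,-0.032,-0.003,0,0,-0.002,1, 0.01,-0.028,-0.002,0,0,-0.002,1, 0.012,-0.02,0,0,0,0,1, 0.012,-0.008,0,0,0,0,1, 0.005,0,0,0,0,0,1, 0,0,0,0,0,0,1]'>/dev/null; python3 go.py 448 -178.6 17 92
```

```text
t 11.25 pos [ 450.7 -188.    68.6] jaw 91.6 w 53.2 F [-0.1  0.5 -0.3] tilt 0.44
q [-0.54  0.3   1.93 -0.    0.9  -2.14] | turn x -0.006 (0.4 deg) shift after turn mm [51.5  9.7 -2.7]
tilt fix rotvec y,z [0.0063 0.0044]
```

```bash
python3 -m inch '[0.015,0.004,-0.001,-0.006,0.003,0.002,1, 0.015,0.004,-0.001,0,0.003,0.002,1, 0.012,0,0,0,0,0,1, 0.005,0,0,0,0,0,1, 0,0,0,0,0,0,1, 0,0,0,0,0,0,1]'>/dev/null; python3 go.py 448 -178.6 17 92
```

```text
t 11.75 pos [ 449.5 -175.4   22.2] jaw 92.2 w 53.4 F [ 0.3 -1.  -1.8] tilt 0.1
q [-0.52  0.36  1.99  0.    0.79 -2.13] | turn x 0.004 (-0.2 deg) shift after turn mm [ 5.2 -3.2 -1.6]
tilt fix rotvec y,z [ 0.0015 -0.0006]
```

```bash
python3 -m inch '[0.003,-0.002,-0.001,0,0.001,0,1, 0.003,-0.001,0,0,0,0,1, 0,0,0,0,0,0,1]'>/dev/null; python3 go.py 448 -178.6 16 92; python3 -m inch '[0.002,0,0,0,0,0,1, 0,0,0,0,0,0,0.5, 0,0,0,0,0,0,0, 0,0,0,0,0,0,0, 0,0,0,0,0,0,0]'>/dev/null;  python3 go.py 448 -178.6 16 92;  python3 -m inch '[-0.016,0,0,0,0,0,0, -0.03,0,0,0,0,0,0, -0.03,0,0,0,0,0,0, -0.03,0,0,0,0,0,0, 0,0,0,0,0,0,0]'; python3 go.py 443 -10.7 125 80;  python3 wr.py w4 .05
```

```text
t 12.0 pos [ 450.1 -178.4   17.8] jaw 92.3 w 53.4 F [ 0.3  0.5 -0.9] tilt 0.24
q [-0.52  0.37  2.    0.    0.77 -2.13] | turn x 0.005 (-0.3 deg) shift after turn mm [ 1.8 -0.1 -2.1]
tilt fix rotvec y,z [0.0039 0.0014]
t 12.4167 pos [ 451.2 -179.5   16.9] jaw 92.3 w 84.7 F [ 0.3 -0.3 -0.3] tilt 0.42
q [-0.52  0.37  2.    0.    0.77 -2.13] | turn x 0.005 (-0.3 deg) shift after turn mm [ 0.9  1.  -3.1]
tilt fix rotvec y,z [0.0067 0.0031]
time_s: 12.83
ee_pos: [0.4493, -0.1788, 0.1258]
eef_rot: [0.708, -0.014, 0.706, 0.014]
ft_force: [1.3, 0.2, 0.3]
width: 0.0855
t 12.8333 pos [ 449.3 -178.8  125.8] jaw 92.2 w 85.5 F [1.3 0.2 0.3] tilt 0.11
q [-0.52  0.23  1.86  0.    1.05 -2.13] | turn x 0.213 (-12.2 deg) shift after turn mm [  0.8 164.4 -35.4]
tilt fix rotvec y,z [0.002  0.0001]
(532, 220, 56, 54) [445.4  -9.2] [38.7 39.1] -36.1
(277, 217, 79, 63) [ 453.2 -178.2] [45.  52.5] -87.8
(99, 189, 64, 62) [ 438.  -304.1] [42.5 43.1] -79.5
```

View pics/w4.png

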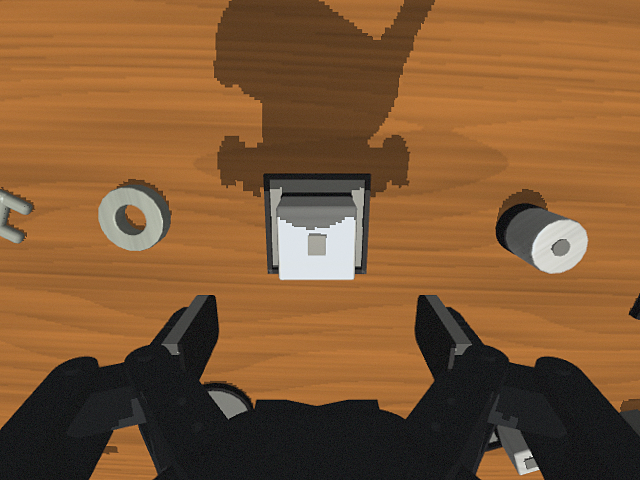

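The large relay stands flat inside its tray: rim (264..370, 174..273), relay (276..356). Next is the round relay, knob at (560,247); the ring at (135,215) is the decoy.

```bash
python3 -m inch '[0,0.033,-0.001,0,0,0,0, 0,0.033,-0.001,0,0,0,0, 0.005,0.033,-0.001,0,0,0,0, 0.01,0.033,-0.001,0,0,0,0, 0.01,0.018,0,0,0,0,0, 0,0,0,0,0,0,0, 0,0,0,0,0,0,0]'>/dev/null; python3 go.py 444 -10.3 65 92
```

```text
t 13.4667 pos [435.7 -24.7  93.7] jaw 91.9 w 85.2 F [1.  0.3 0.5] tilt 0.23
q [-0.22  0.2   1.99 -0.    0.95 -1.82] | turn x -0.001 (0.1 deg) shift after turn mm [28.7 14.1  8.9]
tilt fix rotvec y,z [-0.0041 -0.0005]
```

```bash
python3 -m inch '[0,0.007,0.004,0,-0.002,0,0, 0,0.007,0.004,0,-0.002,0,0, 0,0,0,0,0,0,0, 0.02,0,0,0,0,0,0, 0.02,0,0,0,0,0,0, 0.02,0,0,0,0,0,0, 0,0,0,0,0,0,0, 0,0,0,0,0,0,0]'>/dev/null; python3 go.py 444 -10.3 10 92
```

```text
t 14.1333 pos [450.5 -14.9  33.9] jaw 91.6 w 85.5 F [ 0.4 -0.5  0.3] tilt 0.57
q [-0.19  0.3   2.05 -0.    0.78 -1.78] | turn x -0.006 (0.4 deg) shift after turn mm [23.8  4.9 -6.5]
tilt fix rotvec y,z [0.0092 0.0035]
```

```bash
python3 -m inch '[0.01,0.0025,-0.004,-0.003,0.005,0.002,0, 0.008,0.0025,-0.0025,-0.003,0.004,0.001,0, 0.005,0,0,0,0,0,0, 0,0,0,0,0,0,0]'>/dev/null; python3 go.py 444 -10.3 10 92; python3 -m inch '[0.001,0,0,0,0,0,1, 0.001,0,0,0,0,0,1, 0.001,0,0,0,0,0,1, 0,0,0,0,0,0,1, 0,0,0,0,0,0,1, 0,0,0,0,0,0,1, 0,0,0,0,0,0,1]'>/dev/null; python3 go.py 642 -268.3 110 92
```

```text
t 14.4667 pos [446.1 -11.2  11.5] jaw 91.9 w 85.3 F [0.2 0.4 0.3] tilt 0.29
q [-0.18  0.33  2.09 -0.    0.72 -1.78] | turn x -0.001 (0.1 deg) shift after turn mm [ 1.5  0.9 -2. ]
tilt fix rotvec y,z [0.0047 0.0016]
t 15.05 pos [447.3 -11.1   9.5] jaw 92.0 w 40.8 F [-0.4  0.3 -2.5] tilt 0.46
q [-0.18  0.34  2.09 -0.    0.71 -1.78] | turn x -0.001 (0.0 deg) shift after turn mm [ -98.4 -264.   186.4]
tilt fix rotvec y,z [0.0078 0.0023]
```

```bash
python3 -m inch '[-0.02,0,0,0,0,0,1, -0.02,0,0,0,0,0,1, -0.02,0,0,0,0,0,1, -0.02,0,0,0,0,0,1, -0.01,-0.015,0.010,0,0,0,1, 0,-0.0293,0.0207,0,0,0,1, 0,-0.0293,0.0207,0,0,0,1, 0,-0.0293,0.0207,0,0,0,1]'>/dev/null; python3 -m inch '[0,-0.0293,0.0207,0,0,0,1, 0,-0.0293,0.0207,0,0,0,1, 0,-0.0293,0.0207,0,0,0,1, 0,-0.0293,0.0207,0,0,0,1, 0,-0.02,0.014,0,0,0,1, 0,0,0,0,0,0,1, 0,0,0,0,0,0,1]'>/dev/null; python3 go.py 643 -268.3 60 92
```

```text
t 16.3 pos [ 625.7 -255.1   99.7] jaw 92.1 w 40.9 F [-0.7  0.4 -1.3] tilt 0.04
q [-0.49  0.51  1.46 -0.    1.17 -2.1 ] | turn x 0.001 (-0.1 deg) shift after turn mm [ 39.7 -13.8  16.8]
tilt fix rotvec y,z [0.0002 0.0007]
```

```bash
python3 -m inch '[0.01,-0.006,0.009,0,0,0,1, 0.015,-0.006,0.008,0,0,0,1, 0.015,0,0,0,0,0,1, 0.012,0,0,0,0,0,1, 0,0,0,0,0,0,1, 0,0,0,0,0,0,1]'>/dev/null; python3 go.py 644 -268.3 13 92
```

```text
t 16.8 pos [ 642.7 -263.4   40.1] jaw 92.2 w 40.7 F [-0.4  0.4 -0.4] tilt 0.31
q [-0.49  0.59  1.48  0.    1.08 -2.1 ] | turn x 0.004 (-0.2 deg) shift after turn mm [27.  -5.   1.2]
tilt fix rotvec y,z [-0.0045 -0.0029]
```

```bash
python3 -m inch '[0.008,-0.003,0.001,0,-0.002,-0.001,1, 0.008,-0.002,0,0,-0.002,-0.001,1, 0.006,0,0,0,0,0,1, 0,0,0,0,0,0,1, 0,0,0,0,0,0,1]'>/dev/null; python3 go.py 644 -268.3 13 92
```

```text
t 17.2167 pos [ 644.1 -267.4   16. ] jaw 92.3 w 41.0 F [ 0.3  0.3 -1.1] tilt 0.05
q [-0.49  0.62  1.5   0.    1.03 -2.11] | turn x 0.006 (-0.3 deg) shift after turn mm [ 3.  -0.9 -0.2]
tilt fix rotvec y,z [-0.0001 -0.0009]
```

```bash
python3 -m inch '[0.002,-0.001,0,0,0,0,1, 0.002,0,0,0,0,0,1, 0,0,0,0,0,0,1, 0,0,0,0,0,0,0.5, 0,0,0,0,0,0,0, 0,0,0,0,0,0,0, 0,0,0,0,0,0,0]'>/dev/null;  python3 go.py 644 -268 13 92;  python3 -m inch '[-0.016,0,0,0,0,0,0, -0.03,0,0,0,0,0,0, -0.03,0,0,0,0,0,0, -0.03,0,0,0,0,0,0, 0,0,0,0,0,0,0]'>/dev/null; python3 go.py 601.6 172.3 125 100.7;  python3 wr.py w5 .05
```

```text
t 17.8 pos [ 645.6 -269.4   14.2] jaw 92.3 w 76.8 F [-0.6  0.5 -0.1] tilt 0.24
q [-0.5   0.62  1.5   0.    1.02 -2.11] | turn x 0.006 (-0.3 deg) shift after turn mm [ 1.2  1.5 -1.5]
tilt fix rotvec y,z [0.0039 0.0014]
t 18.2167 pos [ 644.  -268.6  122.1] jaw 92.3 w 85.3 F [1.2 0.2 1.6] tilt 0.1
q [-0.5   0.53  1.38  0.    1.24 -2.11] | turn x -0.146 (8.4 deg) shift after turn mm [ -2.2 441.1  40.2]
tilt fix rotvec y,z [-0.0009 -0.0015]
(286, 227, 60, 47) [ 647.7 -268.3] [32.6 39.5] -86.3
```

View pics/w5.png

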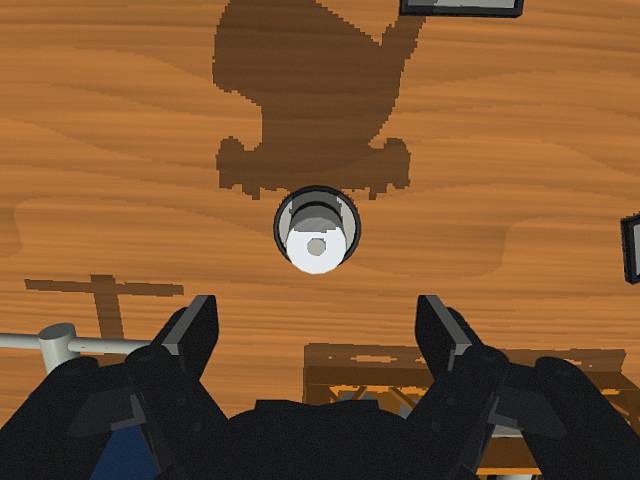

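The round relay stands upright, centred in its tray: rim (274..361, 186..265), can inside it. Now over to the long relay.

```bash
python3 -m inch '[-0.002,0,0,-0.073,0,0,0, -0.002,0.02,0,-0.073,0,0,0, 0,0.037,0.0033,0,0,0,0, 0,0.037,0.0033,0,0,0,0, 0,0.037,0.0033,0,0,0,0, 0,0.037,0.0033,0,0,0,0, 0,0.037,0.0033,0,0,0,0, 0,0.037,0.0033,0,0,0,0]'>/dev/null; python3 -m inch '[-0.002,0.037,0.0033,0,0,0,0, -0.002,0.037,0.0033,0,0,0,0, -0.002,0.037,0.0033,0,0,0,0, 0,0.037,0.0033,0,0,0,0, 0,0.025,0.002,0,0,0,0, 0,0,0,0,0,0,0, 0,0,0,0,0,0,0]'>/dev/null; python3 go.py 600 172 130 100.7
```

```text
t 19.5167 pos [589.4 162.4 116.1] jaw 100.8 w 85.6 F [ 0.7 -0.1  0.3] tilt 1.28
q [ 0.15  0.42  1.58  0.01  1.16 -1.61] | turn x 0.002 (-0.1 deg) shift after turn mm [-14.1   7.5  11.9]
tilt fix rotvec y,z [-0.0212 -0.0069]
```

```bash
python3 -m inch '[-0.004,0.004,0.002,0,-0.01,-0.003,0, -0.004,0.003,0,0,-0.01,-0.003,0, 0,0,0,0,0,0,0, 0,0,0,0,0,0,0]'>/dev/null; python3 go.py 600 172 130 100.7; python3 wr.py w6 .048
```

```text
t 19.85 pos [589.6 167.2 122.9] jaw 100.7 w 85.6 F [ 0.3 -0.2 -0.4] tilt 0.18
q [ 0.16  0.41  1.58 -0.    1.15 -1.59] | turn x -0.001 (0.0 deg) shift after turn mm [-7.1  2.8 11.1]
tilt fix rotvec y,z [-0.0029  0.001 ]
(339, 308, 38, 67) [660.  211.1] [26.6 57.6] 10.6
(268, 308, 27, 68) [670.8 156.3] [18.9 58.7] 10.2
(72, 260, 51, 42) [645.5  18.7] [27.8 28.4] -65.9
(302, 229, 41, 70) [603.5 173.9] [27.7 51.3] 10.3
```

View pics/w6.png

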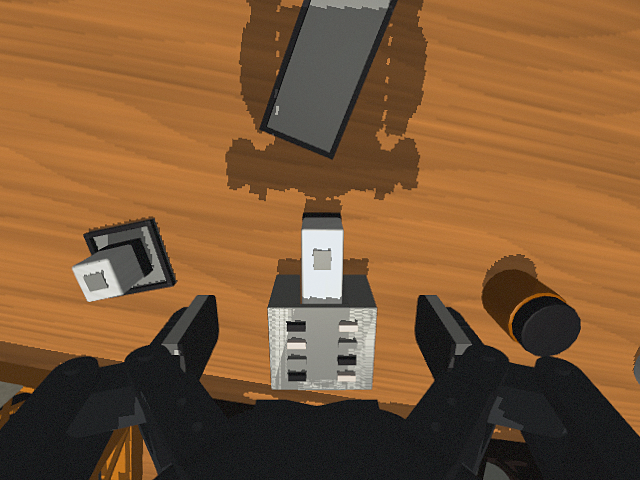

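The wrist view shows the long relay's top at (302..343, 229..299) with its tail base at row 213. The fuse box roof edge is at row ~303 and the tray's near corner is at (333,157). The jar (545,325) and small tray are clear of the jaws. Now I'll measure the draw distance.

```bash
python3 - <<'E'
from h import *
C=cam('wrist'); C=C
# saved pose: tool unchanged since w6
u=np.array([np.cos(np.radians(10.5)),np.sin(np.radians(10.5))]); v=np.array([-u[1],u[0]])
for n,p,z in (('tail bottom L',(303,213),0),('tail bottom R',(341,213),0),('tail top',(322,229),.048),('box roof edge L',(268,307),.057),('box roof edge R',(377,307),.057),('trayL',(262,129),.008),('tray',(333,158),.008),('knob',(322,259),.048)):
    w=plane([p],z,C)[0]*1000; print(n,w.round(1),'along',(w@u).round(1),'across',(w@v).round(1))
im=cv2.imread('pics/w6.png')[120:400,220:420]; cv2.imwrite('pics/c2.png',cv2.resize(im,None,fx=2.1,fy=2.1,interpolation=cv2.INTER_CUBIC))
E
```

```text
tail bottom L [581.5 154.8] along 600.0 across 46.2
tail bottom R [575.9 184.9] along 599.9 across 76.8
tail top [578.3 169. ] along 599.5 across 60.8
box roof edge L [637.9 142.3] along 653.1 across 23.7
box roof edge R [623.9 216.4] along 652.9 across 99.1
trayL [523.2 114.4] along 535.3 across 17.2
tray [534.  169.4] along 555.9 across 69.3
knob [599.4 173.1] along 620.9 across 60.9
```

View pics/c2.png

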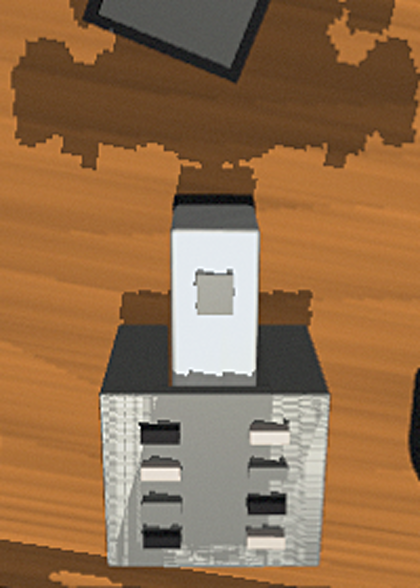

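Protrusion is 53 mm, so the relay is 37 mm in, and there is 44 mm from its tail to the tray corner. A 40 mm draw clears both. I'll grasp 25 mm from the tail.

```bash
python3 go.py 603 174 10 100.5; python3 -m inch '[0,0.002,0.007,0,-0.002,0,0, 0,0.002,0.006,0,0,0,0, 0,0,0,0,0,0,0, 0.02,0,0,0,0,0,0, 0.025,0,0,0,0,0,0, 0.02,0,0,0,0,0,0, 0,0,0,0,0,0,0, 0,0,0,0,0,0,0]'>/dev/null; python3 go.py 603 174 10 100.5
```

```text
t 19.9 pos [589.6 167.1 123. ] jaw 100.6 w 85.7 F [0.2 0.6 0. ] tilt 0.17
q [ 0.16  0.41  1.58 -0.    1.15 -1.59] | turn x 0.003 (-0.1 deg) shift after turn mm [113.    4.5  14.7]
tilt fix rotvec y,z [-0.0028  0.001 ]
t 20.5667 pos [608.5 171.3  58.2] jaw 100.4 w 85.7 F [1.2 0.2 1. ] tilt 0.42
q [ 0.17  0.49  1.62 -0.    1.02 -1.59] | turn x -0.002 (0.1 deg) shift after turn mm [48.1  3.7 -5.2]
tilt fix rotvec y,z [0.0071 0.0018]
```

```bash
python3 -m inch '[0.015,0.002,-0.003,0,0.003,0.001,0, 0.015,0.001,-0.003,0,0.003,0.001,0, 0.010,0,0,0,0,0,0, 0.004,0,0,0,0,0,0, 0,0,0,0,0,0,0]'>/dev/null; python3 go.py 603 174 10 100.5
```

```text
t 20.9833 pos [607.  173.7  17.8] jaw 100.3 w 85.7 F [-0.7  0.1  0.8] tilt 0.56
q [ 0.17  0.53  1.67  0.    0.93 -1.58] | turn x -0.003 (0.2 deg) shift after turn mm [ 7.7  1.  -3.9]
tilt fix rotvec y,z [0.0098 0.0001]
```

```bash
python3 -m inch '[0.005,0.001,-0.003,-0.002,0.005,0,0, 0.004,0,-0.002,0,0.004,0,0, 0,0,0,0,0,0,0]'>/dev/null; python3 go.py 603 174 10 100.5; python3 -m inch '[0,0,0,0,0,0,1, 0.001,0,0,0,0,0,1, 0.001,0,0,0,0,0,1, 0,0,0,0,0,0,1, 0,0,0,0,0,0,1, 0,0,0,0,0,0,1, 0,0,0,0,0,0,1]'>/dev/null; python3 go.py 563.7 166.5 12 100.5
```

```text
t 21.2333 pos [603.6 174.   10.4] jaw 100.5 w 85.3 F [-0.2 -1.  -0.3] tilt 0.24
q [ 0.17  0.54  1.68 -0.    0.92 -1.58] | turn x -0.001 (0.0 deg) shift after turn mm [ 0.4  0.1 -0.6]
tilt fix rotvec y,z [0.0042 0.0003]
t 21.8167 pos [604.9 174.2  10. ] jaw 100.5 w 29.5 F [-1.5  0.4 -0.5] tilt 0.43
q [ 0.17  0.54  1.68 -0.    0.92 -1.58] | turn x -0.001 (0.0 deg) shift after turn mm [ -2.3  -0.  -41.9]
tilt fix rotvec y,z [0.0075 0.0004]
```

```bash
python3 -m inch '[0,0,-0.008,0,0,0,1, 0,0,-0.008,0,0,0,1, 0,0,-0.008,0,0,0,1, 0,0,0,0,0,0,1, 0,0,0,0,0,0,1]'>/dev/null; python3 go.py 565.6 166.9 11 100.5
```

```text
t 22.2333 pos [578.6 169.3   9.9] jaw 100.5 w 29.3 F [-0.3  0.  -0.7] tilt 0.45
q [ 0.17  0.51  1.74 -0.    0.88 -1.58] | turn x -0.0 (0.0 deg) shift after turn mm [ -1.2  -0.  -13.2]
tilt fix rotvec y,z [0.0079 0.0004]
```

```bash
python3 -m inch '[0,0,-0.007,0,0,0,1, 0,0,-0.004,0,0,0,1, 0,0,0,0,0,0,1, 0,0,0,0,0,0,1]'>/dev/null; python3 go.py 565.6 166.9 11 100.5; python3 wr.py w7 .048; python3 - <<'E'
from h import *
cv2.imwrite('pics/s7.png',cv2.resize(viewer.camera('side')[100:280,240:480,::-1],None,fx=3,fy=3,interpolation=cv2.INTER_CUBIC))
E
```

```text
t 22.5667 pos [565.8 167.    9.8] jaw 100.5 w 29.5 F [ 0.4  0.4 -0.1] tilt 0.41
q [ 0.17  0.5   1.77 -0.    0.87 -1.58] | turn x -0.0 (0.0 deg) shift after turn mm [-1.2 -0.1 -0.2]
tilt fix rotvec y,z [0.0071 0.0004]
(279, 367, 76, 39) [584.5 170.4] [16.8 28.7] -84.2
```

View pics/s7.png

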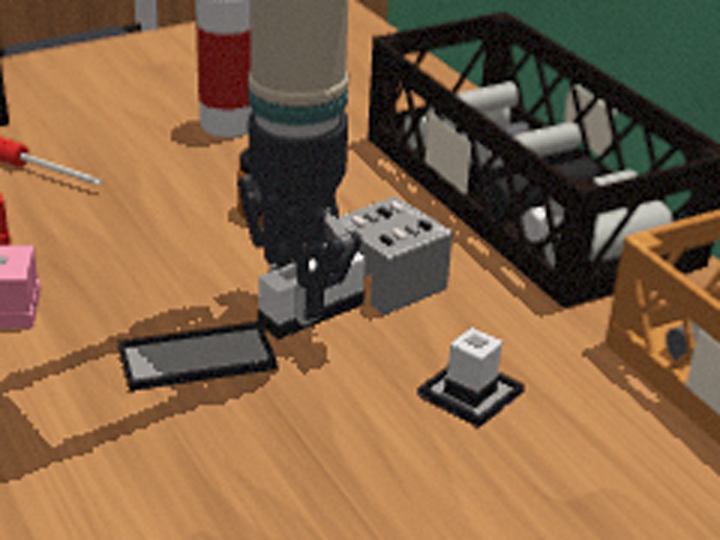

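The side view shows the relay's inner end just clear of the box face (gap near crop 365,290) and its tail just short of the tray. Lifting straight up.

```bash
python3 -m inch '[-0.006,0,-0.0005,0,0,0,1, -0.008,0,-0.0005,0,0,0,1, -0.015,0,-0.001,0,0,0,1, -0.02,0,-0.002,0,0,0,1, -0.02,0,-0.002,0,0,0,1, -0.02,0,-0.002,0,0,0,1, 0,0,0,0,0,0,1]'; python3 go.py 449 146 60 78.6
```

```text
time_s: 23.25
ee_pos: [0.5573, 0.1654, 0.1037]
eef_rot: [0.706, -0.064, 0.703, 0.065]
ft_force: [0.6, 1.3, -0.4]
width: 0.029
t 23.25 pos [557.3 165.4 103.7] jaw 100.5 w 29.0 F [ 0.6  1.3 -0.4] tilt 0.24
q [ 0.17  0.38  1.69 -0.    1.07 -1.58] | turn x 0.382 (-21.9 deg) shift after turn mm [  43.2  -40.5 -102.5]
tilt fix rotvec y,z [0.0043 0.0003]
```

```bash
python3 -m inch '[0,0,0,0.094,0,0,1, 0,0,0,0.094,0,0,1, 0,0,0,0.094,0,0,1, 0,0,0,0.094,0,0,1, 0,-0.007,-0.02,0,0.001,0,1, 0,-0.007,-0.025,0,0.001,0,1, 0,-0.008,-0.025,0,0,0,1, 0,-0.007,-0.02,0,0,0,1]'>/dev/null; python3 -m inch '[0,0,0,0,0,0,1, 0,0,0,0,0,0,1]'>/dev/null;  python3 go.py 451.6 154.6 60 78.8
```

```text
t 24.0833 pos [461.6 155.6 103.2] jaw 77.8 w 29.2 F [ 0.3 -0.2 -0.8] tilt 0.48
q [ 0.18  0.25  1.89  0.    0.99 -1.18] | turn x -0.018 (1.0 deg) shift after turn mm [43.1 -3.1 -9.9]
tilt fix rotvec y,z [ 0.0075 -0.0036]
```

```bash
python3 -m inch '[0.01,-0.002,-0.006,-0.009,0.004,-0.002,1, 0.015,-0.001,-0.006,-0.009,0.003,-0.002,1, 0.015,0,0,0,0,0,1, 0.012,0,0,0,0,0,1, 0,0,0,0,0,0,1, 0,0,0,0,0,0,1]'>/dev/null;  python3 go.py 451.6 154.6 13 78.8
```

```text
t 24.5833 pos [456.6 156.3  50.7] jaw 78.8 w 29.7 F [ 0.6  0.6 -0.5] tilt 0.59
q [ 0.19  0.31  1.97 -0.    0.85 -1.19] | turn x 0.0 (-0.0 deg) shift after turn mm [37.7 -2.7 -5. ]
tilt fix rotvec y,z [ 0.0098 -0.003 ]
```

```bash
python3 -m inch '[0.008,-0.002,-0.003,0,0.005,-0.002,1, 0.010,-0.001,-0.003,0,0.005,-0.001,1, 0.010,0,0,0,0,0,1, 0.003,0,0,0,0,0,1, 0,0,0,0,0,0,1]'>/dev/null;  python3 go.py 451.6 154.6 13 78.8; python3 - <<'E'
from h import *
a=viewer.camera('side')[130:280,240:440,::-1]; cv2.imwrite('pics/s8.png',cv2.resize(a,None,fx=3.5,fy=3.5,interpolation=cv2.INTER_CUBIC))
E
```

```text
t 25.0 pos [453.6 154.8  18.9] jaw 78.8 w 29.7 F [-0.6  0.5 -0.5] tilt 0.25
q [ 0.18  0.36  2.01  0.    0.77 -1.19] | turn x -0.0 (0.0 deg) shift after turn mm [ 5.9 -0.6 -1.9]
tilt fix rotvec y,z [ 0.004  -0.0018]
```

View pics/s8.png

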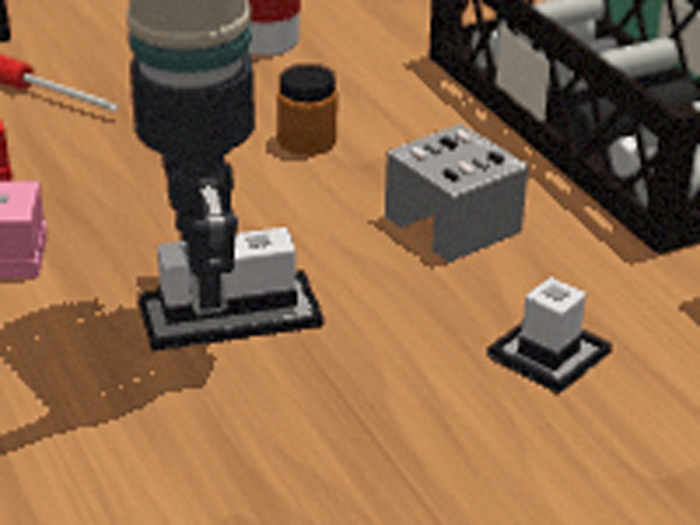

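The relay hovers level over the tray at crop (155..300, 230..315), inside its rim. Lowering and releasing.

```bash
python3 -m inch '[0.002,-0.0005,-0.001,0,0.002,-0.001,1, 0.002,0,-0.001,0,0.002,0,1, 0.002,0,0,0,0,0,1, 0,0,0,0,0,0,1]'>/dev/null;  python3 go.py 451.6 154.6 13 78.8
```

```text
t 25.3833 pos [452.4 154.9  13.7] jaw 78.8 w 29.2 F [-0.4 -0.4 -1.7] tilt 0.15
q [ 0.18  0.37  2.01  0.    0.76 -1.19] | turn x -0.0 (0.0 deg) shift after turn mm [ 0.7 -0.4 -0.7]
tilt fix rotvec y,z [ 0.002  -0.0017]
```

```bash
python3 -m inch '[0.001,0,0,0,0,0,1, 0,0,0,0,0,0,0.6, 0,0,0,0,0,0,0.3, 0,0,0,0,0,0,0, 0,0,0,0,0,0,0, 0,0,0,0,0,0,0]'>/dev/null; python3 -m inch '[-0.016,0,0,0,0,0,0, -0.03,0,0,0,0,0,0, -0.03,0,0,0,0,0,0, -0.03,0,0,0,0,0,0, -0.03,0,0,0,0,0,0, -0.03,0,0,0,0,0,0, 0,0,-0.03,0,0,0,0, 0,0,-0.035,0,0,0,0]'>/dev/null; python3 -m inch '[0,0,-0.035,0,0,0,0, 0,0,-0.035,0,0,0,0, 0,0,-0.03,0,0,0,0, 0,0,0,0,0,0,0, 0,0,0,0,0,0,0, 0,0,0,0,0,0,0]'; python3 - <<'E'
from h import *
a=viewer.camera('top')[:,:,::-1]; cv2.imwrite('pics/t9f.png',a); cv2.imwrite('pics/t9.png',cv2.resize(a[140:360,150:480],None,fx=2.4,fy=2.4,interpolation=cv2.INTER_CUBIC))
a=viewer.camera('side')[:,:,::-1]; cv2.imwrite('pics/s9.png',cv2.resize(a[130:370,200:520],None,fx=2.5,fy=2.5,interpolation=cv2.INTER_CUBIC))
E
```

```text
time_s: 27.05
ee_pos: [0.2863, 0.1873, 0.1881]
eef_rot: [0.707, 0.072, 0.7, -0.068]
ft_force: [0.2, 0.1, 0.2]
width: 0.0853
```

View pics/t9.png

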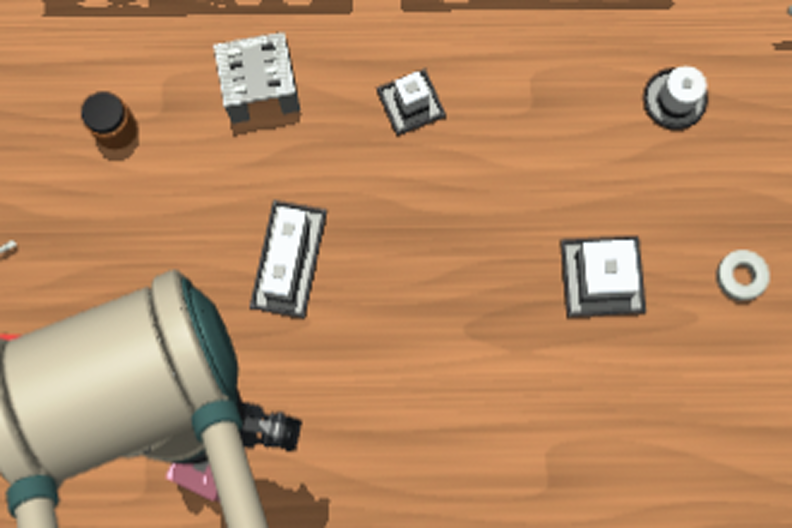

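View pics/s9.png

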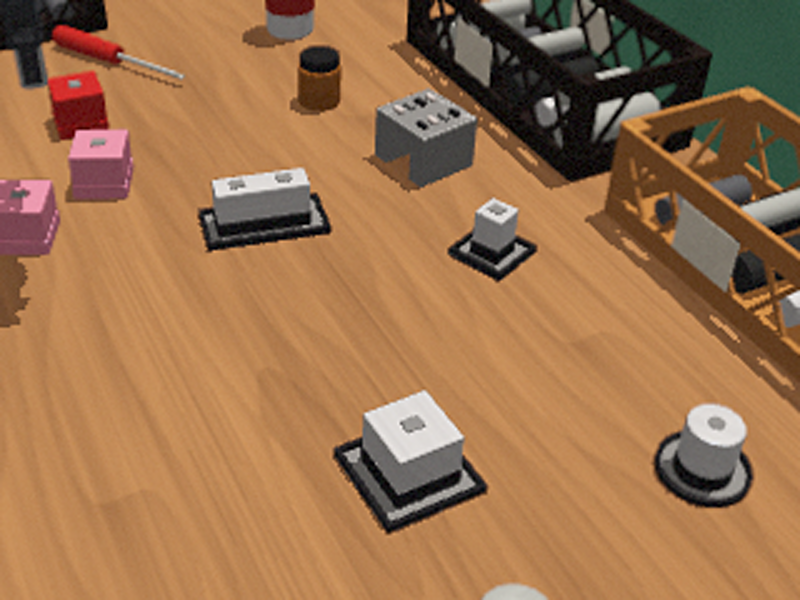

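All four stand in their trays in both views, and the jar and fuse box are unchanged. A quick numeric check before handing in.

```bash
python3 - <<'E'
from h import *
E={'small':(642,20,.051),'large':(446,-178,.053),'round':(642,-268,.053),'long':(469,150,.051)}
C=cam('top'); im=cv2.imread('pics/t9f.png'); hsv=cv2.cvtColor(im,cv2.COLOR_BGR2HSV)
S,V=hsv[...,1].astype(int),hsv[...,2].astype(int)
cs=cv2.findContours(((S<40)&(V>225)).astype(np.uint8),cv2.RETR_EXTERNAL,cv2.CHAIN_APPROX_NONE)[0]
for k,(x,y,z) in E.items():
    p=tuple(map(float,pix([x/1000,y/1000,z],C)[0]))
    c=max((c for c in cs if cv2.contourArea(c)>40),key=lambda c:cv2.pointPolygonTest(c,p,True)); print(k,*rect(c,z,C))
a,b=cv2.imread('pics/top0.png')[170:215,175:212].astype(int),im[170:215,175:212].astype(int); print('jar diff',abs(a-b).mean())
E
python3 go.py 286 187 188 78
```

```text
small [642.2  19.7] [26.3 26.4] 24.6
large [ 447.5 -178. ] [50.6 50.7] -87.2
round [ 641.5 -267.8] [34.8 37.9] 89.2
long [467.9 151.9] [27.1 86.7] -11.2
jar diff 1.4572572572572573
t 27.15 pos [287.6 187.4 188.2] jaw 78.6 w 85.5 F [0.1 1.  0.2] tilt 0.71
q [ 0.37 -0.06  2.01  0.    1.18 -1.  ] | turn x 0.011 (-0.6 deg) shift after turn mm [ 0.1 -0.7 -1.5]
tilt fix rotvec y,z [ 0.0105 -0.0068]
```

Every relay is within about 2 mm of its tray centre, with full top outlines (upright) and the right yaw.

```bash
python3 -c "
from station import order
print(order.close_job())"
```

```text
the job is handed in; nothing more can be done
None
```

All four relays are in their trays, placed in the order small, large, round, long, and the job was handed in at about 27 s of the 112 s allowed. The long one was drawn about 40 mm straight out of the fuse box along its slot before it was lifted.

- **Placing:** the last pictures (top and side) show every relay upright. By the top view each is within about 2 mm of its tray centre and 3° of its tray's direction.
- **Left alone:** the jar's patch of the top picture is unchanged, and the side view shows the fuse box, the red cube and the pink cubes as before.
- **Robot:** the gripper was open and clear of everything. No wrist force I read passed about 3 N.
- **Disagreements:** the top, side and wrist measurements differed by up to 3 to 5 mm, inside the trays' 10 mm clearance. The small relay was gripped about 10 mm higher than planned because that downward row was not reached, but it held and was placed normally.

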